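# Hang the parts bin on the louvred panel

### The arm

A 6-joint arm with a two-finger parallel gripper is mounted at the origin on a cart in front of the work surface, level with it; the furniture and walls round the work are solid. World frame = base frame: x ahead of the robot, y to its left, z up, the work surface at z = 0. Lengths are in m, angles in rad, forces in N, time in s.
With the tool pointing down it reaches from about 0.375 to 0.9 m from the base axis. Payload 3.1 kg.
Tool frame: the origin (TCP) lies midway between the tips of the shut fingers; the grasp point (between the pads) lies 19 mm behind it; z points along the fingers, y is the direction in which the jaws open and shut (so a half turn about z gives the same grasp; the last joint's range is limited). The gripper opens to 85 mm and grips with 20 to 120 N. Pads are 22 mm wide; open, the fingers measure 114 mm over their backs; the gripper's body (76 mm by 85 mm) begins 54 mm behind the grasp point. The pads swing forward as they close: fully open they stand 13 mm farther back than shut.
Start: joints at [1.133, 0.527, 1.433, -0, 1.181, -0.178], TCP at [0.16, 0.604, 0.231] pointing down, gripper open.
Joint ranges: [-3.08, 3.08], [-0.75, 2.2], [0.22, 2.44], [-1.43, 4.57], [0, 2.65], [-2.85, 2.85]. Speed limits (rad/s): [2.79, 2.79, 3.14, 3.14, 3.14, 3.14].

### API

Orientations are given as a unit quaternion [x, y, z, w].
In Python, from rig import r gives the robot as it stands.
- The arm moves only by the shell command python3 -m jog 'ROWS' [FORCE]. ROWS is JSON, a list of rows, each a list of 7 numbers: the shift along the tool's x, y, z in m, then the turn, a rotation vector about the tool's x, y, z in degrees, then the finger opening in m, from 0 to 0.0854. In form: [[dx, dy, dz, ax, ay, az, hand], ...]. A call has 1 to 5 rows; each row is the pose to reach, as a shift and turn from the pose measured when the call began, along the tool's axes at that moment; what a row does not reach only later rows make up. A row lasts 1/8 s, in which the tool goes at most 62.5 mm and 10.7 degrees, less where a joint would pass 70% of its speed; a pose out of reach is approached as far as the arm can. A call with a gripper value outside its range is refused whole. The fingers move at their own pace and stop on an object; FORCE is the grip in N (left out, the last holds). Time passes only in rows, so rows that repeat a pose let the fingers close. It gives the time, the measured TCP pose, the force and the opening at its end, in the units of the state.
- r.observe(): the state, without advancing time (a new reading comes with each control period).
- r.snapshot(name): name is "scene" or "top" or "wrist"; returns the picture (400x640x3 uint8, blue, green, red); there is no depth.
- r.get_calibration(name): a dict with "fx", "fy", "cx", "cy" (pixels), "R" (3x3) and "t" (3): a world point X has camera coordinates R X + t. Camera axes: x right, y down, z forward; pixel columns grow to the right and rows downward; lengths in m; the calibration is good to about 2 mm. A picture is of the moment at which its call begins: read the wrist's pose just before it. get_calibration takes no time and is no camera call; for the wrist camera it gives the pose at the moment of the call.
- r.job_done(): hands the job in, once; it reports no verdict.
The state is a dict: "time_s": time; "joints": joint angles; "dq": joint speeds; "effort": joint torques, N m; "position": TCP position; "tcp_rot": TCP orientation; "contact_force": force on the tool from outside, world axes, zero at the start; "torque": the same for the moment, N m; "finger_gap": finger opening in m.
Only numpy, scipy, OpenCV 4.12 (cv2) and the standard library are available. Lean on these libraries where they do the work, as an engineer would, in place of code of your own. Each camera call takes 0.05 s, during which the arm holds its last target.

### The job

Hang the small grey parts bin on the notched rail of the louvred panel: lift its lip over the rail, lower it so that the lip catches, and work it gently sideways along the rail until the key under the lip drops into the rail's notch and the bin sits fully down. Do not ram the bin against the panel, leave the things standing round about in place, and let go of the bin at the end.

Things in the scene. Friction and masses are not known exactly. Their poses are not given: they have to be found in the camera images.
- bin: The loose parts bin, plain grey plastic, 0.25 to 0.5 kg, open on top with a low front: 110 mm deep (x), 100 mm wide (y). Origin: centre of its underside; +x to its back, z up. Back wall's outer face at x = 55 mm; from its top (z = 85 to 89) a flange 90 mm wide reaches back to a down-turned lip.
- bin_handle (a point): Centre of the bin's handle bar, 126 mm straight above the bin's origin. The bar runs across the bin (along its y): 14 mm thick in x, 22 mm high, 90 mm free length; open space below it and on both sides. Grip it from above, fingers closing along the bin's x.
- bin_lip (a point): On the bin's lip, at x = 67, y = 0, z = 85 mm of the bin: middle of its thickness, level with the flange's underside. The lip is 4 mm thick (x 65 to 69), 90 mm wide and hangs down to z = 71, leaving a 10 mm gap to the back wall.
- bin_key (a point): Middle of the underside of the bin's key, at x = 60, y = 0, z = 78 mm of the bin. The key is a block that hangs 7 mm down from the flange in the gap between back wall and lip, 10 mm wide in y. It rides on the rail's edge until it drops into the notch; then the flange rests on the edge.
- panel: The fixed grey louvred panel on feet, 300 mm wide, 148 mm high, front towards the robot. Origin: bottom centre of its front face, on the table; -x points out of the front, y along the panel, z up. Lip behind the rail and back wall clear of the bumper: bin_lip at panel x = -10 to -5 mm. Height of bin_lip: 139 mm with the key riding on the rail, 132 mm with the key in the notch.
- rail_mid (a point): On the panel at x = -14, y = 0, z = 132 mm: top of the steel hook rail's upright edge (4 mm thick, 240 mm long, rounded top); behind it a 12 mm wide, 16 mm deep channel for the bin's lip. The edge has one notch, 14 mm wide, 9 mm deep. Its place is not reported: anywhere from y = -30 to +30 mm of the panel, to be seen or felt.
- bumper (a point): On the panel at x = -17, y = 0, z = 66 mm: middle of the face of a black rubber bumper strip, 240 mm long, 22 mm high, that stops the bin's back wall. Let go, a hung bin leans some 4 degrees, its underside swinging in, until it rests on the strip.
- jar_1: Glass jar with green lid, a bystander, 69 mm wide, 84 mm high, origin at its underside.
- tape: Tape measure, a bystander, 36 x 88 x 62 mm, origin at its underside.
- cork: Cork sanding block, a bystander, 64 x 107 x 35 mm, origin at its underside.
There are look-alikes about, which are no part of the job. Of the things that look like the bin, the larger one is meant.

How it is judged:
By the outcome, as a careful person would: the job done as asked, in the order asked, and still so for the second after the job is handed in, with the robot touching nothing.
It also fails if it takes over 59 s, if anything falls off the work surface, if the arm or the gripper's body presses on something with over 40 N, if the wrist force passes 120 N, or if a joint passes its speed limit or range.

## Working session

There is one attempt and no reset: what is moved stays moved. The work goes in short steps, Python scripts to look and compute and a shell command to move; the robot and the scene stay as the last step left them, time stands still between calls to the robot, and variables do not carry over. Pictures are saved under pics/ and viewed, and the job is handed in when it is done.

```bash
mkdir -p pics; ls; python3 - <<'E'
from rig import r
import cv2
print(r.observe())
for n in("scene","top","wrist"):
    c=r.get_calibration(n);im=r.snapshot(n);cv2.imwrite(f"pics/{n}0.png",im);print(n,c)
E
```

```text
pics
{'time_s': 0.0, 'joints': array([ 1.13351593e+00,  5.28468020e-01,  1.43393327e+00,  8.89350079e-06,
        1.18140604e+00, -1.78476166e-01]), 'dq': array([3.28256882e-04, 4.30201255e-05, 1.30967151e-03, 5.72241894e-04,
       6.64170578e-04, 9.96301605e-04]), 'effort': array([ 5.10719565e-04, -4.42349374e+01, -1.78026938e+01, -3.11799758e-04,
        8.32880556e-03, -1.52865283e-05]), 'position': array([0.15959169, 0.60352138, 0.23032264]), 'tcp_rot': array([ 1.29042880e-01,  9.91638396e-01, -1.05402343e-03, -3.39483445e-04]), 'contact_force': array([-0.45913399, -0.35722757, -1.0219975 ]), 'torque': array([ 0.02422901,  0.02078397, -0.01216483]), 'finger_gap': 0.08558842129934825}
scene {'fx': 435.0308000203752, 'fy': 435.0308000203752, 'cx': 318.36063403159574, 'cy': 193.76622891393532, 'R': array([[ 0.68038182, -0.73282971,  0.0064185 ],
       [-0.44748349, -0.42236161, -0.78826975],
       [ 0.58037842,  0.53345223, -0.61529636]]), 't': array([-0.28910829,  0.28907599,  1.20464279])}
top {'fx': 379.7204561698942, 'fy': 379.7204561698942, 'cx': 312.4825748522034, 'cy': 196.6237664326224, 'R': array([[ 0.03892569, -0.99922986,  0.00494737],
       [-0.97386474, -0.03904539, -0.22374747],
       [ 0.22376833,  0.00389146, -0.97463459]]), 't': array([0.00391104, 0.48035855, 1.22714528])}
wrist {'fx': 288.0118878566634, 'fy': 288.0118878566634, 'cx': 309.15901816667326, 'cy': 203.53161658353147, 'R': array([[ 0.25678484,  0.96646118, -0.0037848 ],
       [ 0.9313286 , -0.24640007,  0.26816795],
       [ 0.25824134, -0.07238636, -0.96336474]]), 't': array([-0.62396442, -0.03553134,  0.38025301])}
```

View pics/scene0.png

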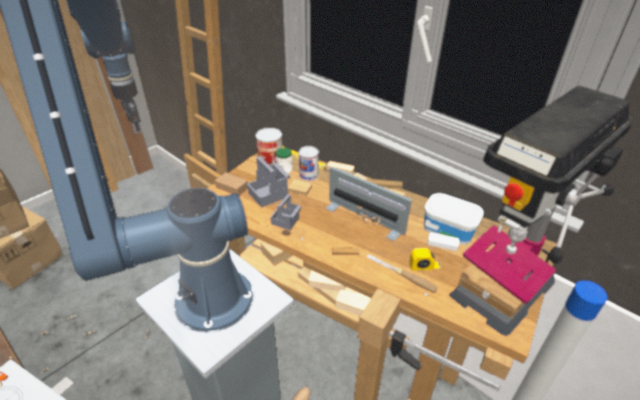

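View pics/top0.png

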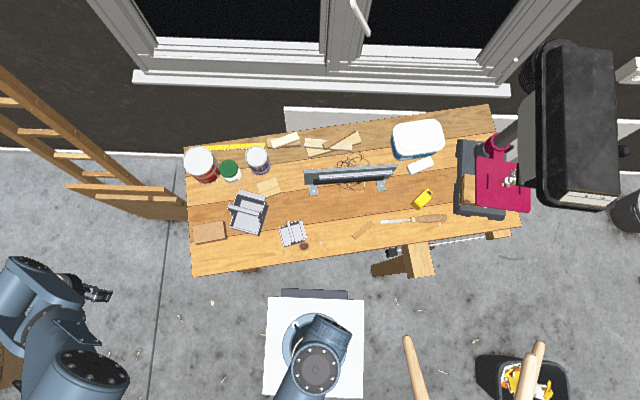

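View pics/wrist0.png

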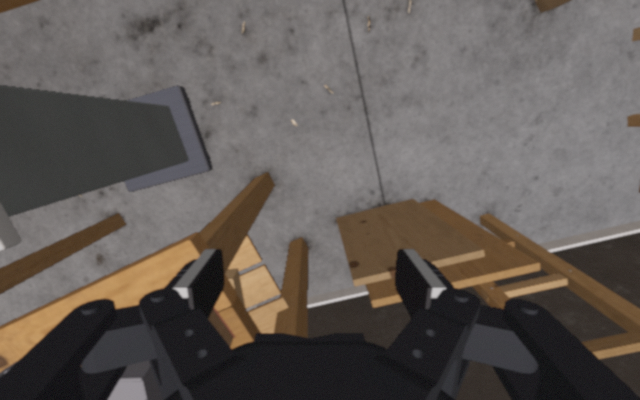

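Two things look like the bin: the larger one at top (247,213) / scene (267,185), and a smaller one at top (292,233) / scene (286,212). The task says the larger is meant. I'll check with enlarged crops.

```bash
python3 - <<'E'
import cv2,numpy as np
t=cv2.imread("pics/top0.png");s=cv2.imread("pics/scene0.png")
cv2.imwrite("pics/c_top.png",cv2.resize(t[140:260,185:325],None,fx=5,fy=5,interpolation=cv2.INTER_CUBIC))
cv2.imwrite("pics/c_scene.png",cv2.resize(s[120:240,210:350],None,fx=5,fy=5,interpolation=cv2.INTER_CUBIC))
cv2.imwrite("pics/c_panel.png",cv2.resize(t[150:210,290:410],None,fx=6,fy=6,interpolation=cv2.INTER_CUBIC))
cv2.imwrite("pics/c_panels.png",cv2.resize(s[160:245,315:420],None,fx=7,fy=7,interpolation=cv2.INTER_CUBIC))
E
```

```text
(no output)
```

View pics/c_top.png

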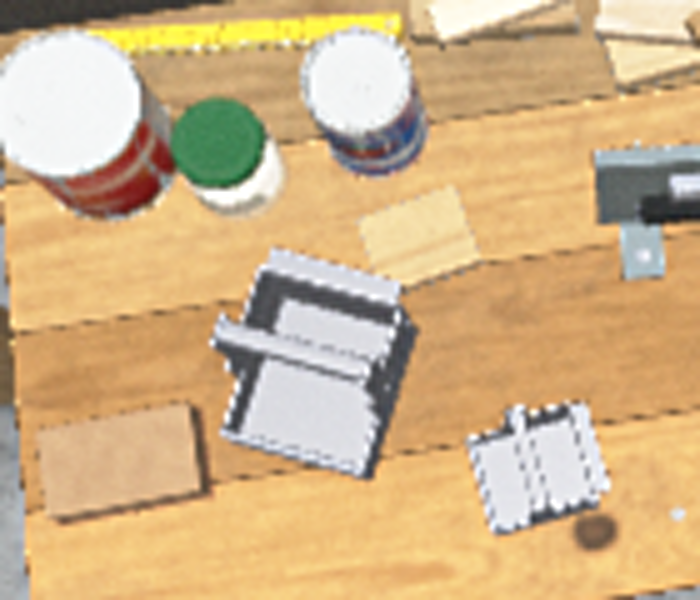

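View pics/c_scene.png

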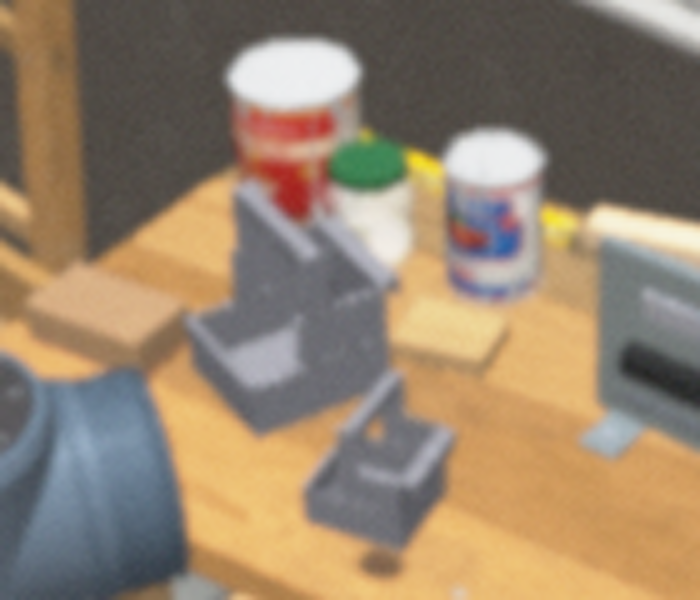

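View pics/c_panel.png

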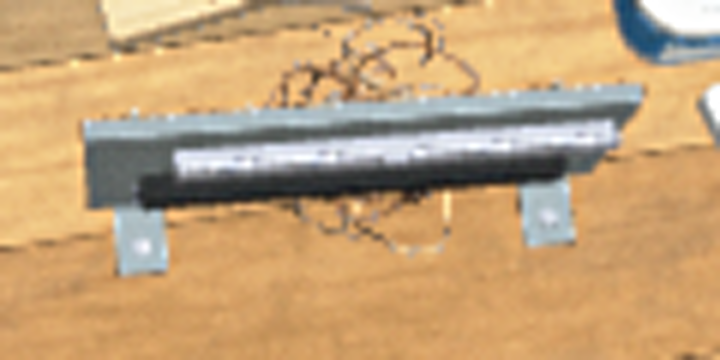

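View pics/c_panels.png

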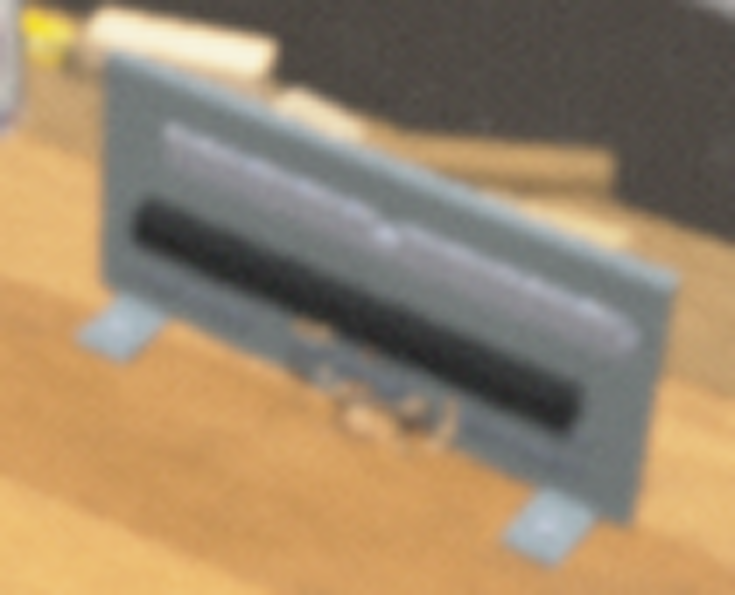

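The larger bin is at crop (300,360), top px (245,212). Its flange faces the window side and it has a high handle, so it is the one meant. The panel's notch shows in the scene picture near px (370,193). Next I'll turn these pixels into world points.

```bash
cat > h.py <<'E'
from rig import r
import numpy as np
def ray(n,px,cal=None):
    c=cal or r.get_calibration(n); R=np.array(c["R"]);t=np.array(c["t"])
    d=R.T@np.array([(px[0]-c["cx"])/c["fx"],(px[1]-c["cy"])/c["fy"],1.0]); return -R.T@t,d
def onz(n,px,z,cal=None):
    o,d=ray(n,px,cal); return o+d*(z-o[2])/d[2]
def tri(p1,p2):
    (o1,d1),(o2,d2)=[ray(*p) for p in(p1,p2)]
    A=np.c_[d1,-d2];s=np.linalg.lstsq(A,o2-o1,rcond=None)[0]
    a,b=o1+d1*s[0],o2+d2*s[1]; return (a+b)/2,np.linalg.norm(a-b)
E
python3 - <<'E'
from h import *
np.set_printoptions(precision=4,suppress=True)
T=lambda x,y:(185+(x+.5)/5-.5,140+(y+.5)/5-.5)
S=lambda x,y:(210+(x+.5)/5-.5,120+(y+.5)/5-.5)
P=lambda x,y:(290+(x+.5)/6-.5,150+(y+.5)/6-.5)
Q=lambda x,y:(315+(x+.5)/7-.5,160+(y+.5)/7-.5)
print("bar top ends",onz("top",T(222,330),.137),onz("top",T(372,372),.137))
print("bar scene ends",onz("scene",S(243,187),.137),onz("scene",S(318,252),.137))
print("flange back corners",onz("top",T(276,250),.089),onz("top",T(400,288),.089))
print("front bottom?",onz("top",T(222,437),.0),onz("top",T(368,475),.0))
for n,a,z in(("rail L",P(176,152),.132),("rail R",P(616,124),.132),("panel top L",P(86,122),.148),("panel top R",P(640,88),.148)):
  print(n,onz("top",a,z))
for n,a,z in(("rail L",Q(170,124),.132),("rail R",Q(634,325),.132),("notch",Q(386,228),.126),("notch",Q(386,222),.132)):
  print("scene",n,onz("scene",a,z))
print("feet",onz("top",P(142,245),.003),onz("top",P(549,216),.003))
print("panel bottom corners scene",onz("scene",Q(104,280),.0),onz("scene",Q(632,520),.0))
print("panel top corners scene",onz("scene",Q(108,55),.148),onz("scene",Q(672,280),.148))
E
```

```text
bar top ends [0.4216 0.2826 0.137 ] [0.3987 0.187  0.137 ]
bar scene ends [0.4222 0.285  0.137 ] [0.4045 0.1885 0.137 ]
flange back corners [0.486  0.2628 0.089 ] [0.4637 0.1795 0.089 ]
front bottom? [0.3732 0.3071 0.    ] [0.3509 0.2045 0.    ]
rail L [0.5342 0.0047 0.132 ]
rail R [ 0.5594 -0.2307  0.132 ]
panel top L [0.5441 0.053  0.148 ]
panel top R [ 0.5749 -0.2402  0.148 ]
scene rail L [0.5293 0.0059 0.132 ]
scene rail R [ 0.5546 -0.2374  0.132 ]
scene notch [ 0.542  -0.1127  0.126 ]
scene notch [ 0.539  -0.1144  0.132 ]
feet [0.5142 0.0213 0.003 ] [ 0.5414 -0.2181  0.003 ]
panel bottom corners scene [0.5452 0.0578 0.    ] [ 0.5805 -0.2392  0.    ]
panel top corners scene [0.5344 0.05   0.148 ] [ 0.5739 -0.2415  0.148 ]
```

```bash
cat >> h.py <<'E'
from scipy.spatial.transform import Rotation as Ro
def rot(yaw_deg): # tool y at given world yaw, z down
    a=np.deg2rad(yaw_deg); y=np.array([np.cos(a),np.sin(a),0]);z=np.array([0,0,-1.]);return Ro.from_matrix(np.c_[np.cross(y,z),y,z])
def delta(pos,yaw):
    o=r.observe();R0=Ro.from_quat(o["tcp_rot"])
    d=R0.inv().apply(np.array(pos)-o["position"]);w=(R0.inv()*rot(yaw)).as_rotvec(degrees=True)
    print("shift mm",np.round(d*1000,1),"turn deg",np.round(w,2),"t",o["time_s"],"F",np.round(o["contact_force"],1),"gap",round(o["finger_gap"],4))
E
python3 -c "
from h import *
delta([.411,.2355,.25],-13)"
```

```text
shift mm [-337.2 -291.7  -19.1] turn deg [-9.000e-02  6.000e-02  8.817e+01] t 0.15 F [ 0.2 -0.7 -0.1] gap 0.0857
```

```bash
python3 -m jog '[[-0.034,-0.03,-0.02,0,0,9,0.085],[-0.068,-0.06,-0.02,0,0,18,0.085],[-0.11,-0.095,-0.02,0,0,28,0.085],[-0.15,-0.13,-0.02,0,0,38,0.085],[-0.19,-0.165,-0.02,0,0,48,0.085]]'; python3 -c "
from h import *
delta([.411,.2355,.25],-13)"
```

```text
time_s: 0.78
position: [0.3018, 0.3941, 0.2506]
tcp_rot: [0.524, 0.852, -0.001, 0.0]
contact_force: [0.6, 0.1, 1.2]
finger_gap: 0.0845
shift mm [-190.8   25.8    0.8] turn deg [-0.05  0.09 39.86] t 0.775 F [0.6 0.1 1.2] gap 0.0845
```

```bash
python3 -m jog '[[-0.045,0.006,0,0,0,10,0.085],[-0.09,0.012,0,0,0,20,0.085],[-0.14,0.018,0,0,0,30,0.085],[-0.191,0.026,0,0,0,40,0.085],[-0.191,0.026,0,0,0,40,0.085]]'; python3 - <<'E'
from h import *
import cv2
c=r.get_calibration("wrist");im=r.snapshot("wrist");cv2.imwrite("pics/w1.png",im)
import pickle;pickle.dump(c,open("w1.pkl","wb"))
delta([.411,.2355,.25],-13)
E
```

```text
time_s: 1.4
position: [0.4135, 0.2331, 0.2509]
tcp_rot: [0.785, 0.619, -0.0, 0.001]
contact_force: [-0.8, -0.2, -0.9]
finger_gap: 0.0851
shift mm [ 0.9 -1.2  0.7] turn deg [-0.05  0.09 -0.29] t 1.45 F [-0.3 -0.   0.1] gap 0.0848
```

View pics/w1.png

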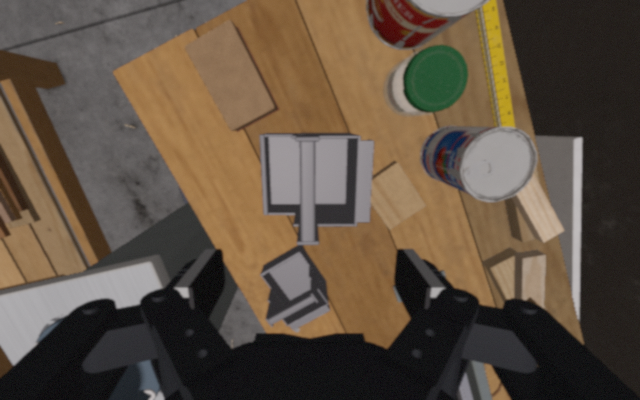

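The wrist view shows the large bin centred, with its bar running from (307,138) to (309,242). The flange is on the right at x≈366, and the jar, cork block and red can are clear. I'll refine the bar's position and yaw.

```bash
python3 - <<'E'
from h import *
import cv2,pickle
c=pickle.load(open("w1.pkl","rb"))
im=cv2.imread("pics/w1.png")
cv2.imwrite("pics/w1c.png",cv2.resize(im[120:260,240:400],None,fx=5,fy=5,interpolation=cv2.INTER_CUBIC)[:600])
a=onz("wrist",(308,138),.137,c);b=onz("wrist",(309,241),.137,c)
print(a,b,(a+b)/2,np.degrees(np.arctan2(*(a-b)[[1,0]]))-90)
a=onz("wrist",(373,141),.089,c);b=onz("wrist",(369,221),.089,c)
print(a,b,(a+b)/2,np.degrees(np.arctan2(*(a-b)[[1,0]]))-90)
E
```

```text
[0.42645128 0.28730896 0.137     ] [0.40468094 0.19302517 0.137     ] [0.41556611 0.24016706 0.137     ] -13.001851246810162
[0.49044511 0.26621915 0.089     ] [0.47076905 0.18079308 0.089     ] [0.48060708 0.22350612 0.089     ] -12.97063674467445
```

View pics/w1c.png

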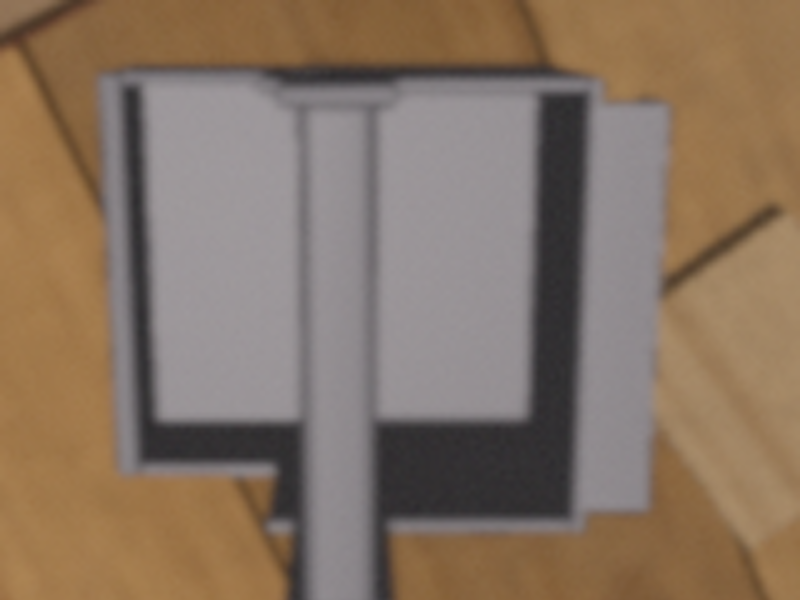

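Both edges give yaw −13.0°, and the handle is at about (0.4135, 0.2385). I'll descend and grip there.

```bash
python3 -c "
from h import *
delta([.4135,.2385,.107],-13)"
```

```text
shift mm [  4.6   0.7 143.7] turn deg [-0.05  0.09 -0.29] t 1.45 F [-0.3 -0.   0.1] gap 0.0848
```

```bash
python3 -m jog '[[0.005,0.001,0.04,0,0,0,0.085],[0.005,0.001,0.08,0,0,0,0.085],[0.005,0.001,0.115,0,0,0,0.085],[0.005,0.001,0.14,0,0,0,0.085],[0.005,0.001,0.1435,0,0,0,0.085]]' && python3 -m jog '[[0,0,0,0,0,0,0.03],[0,0,0,0,0,0,0.01],[0,0,0,0,0,0,0.005],[0,0,0,0,0,0,0.005],[0,0,0,0,0,0,0.005]]' 50;  python3 -c "
from h import *
delta([.4135,.2385,.107],-13)"
```

```text
time_s: 2.08
position: [0.4117, 0.2395, 0.1057]
tcp_rot: [0.783, 0.622, -0.003, -0.001]
contact_force: [-0.4, -0.4, -0.5]
finger_gap: 0.0857
time_s: 2.7
position: [0.4125, 0.2396, 0.1062]
tcp_rot: [0.783, 0.621, -0.002, -0.0]
contact_force: [1.3, -0.4, 3.0]
finger_gap: 0.0131
shift mm [-0.8  1.2 -0.8] turn deg [-0.19  0.16 -0.15] t 2.7 F [ 1.3 -0.4  3. ] gap 0.0131
```

```bash
python3 -m jog '[[0,0,-0.01,0,0,0,0.005],[0,0,-0.03,0,0,0,0.005],[0,0,-0.06,0,0,0,0.005],[0,0,-0.085,0,0,0,0.005],[0,0,-0.1,0,0,0,0.005]]';  python3 - <<'E'
from h import *
import cv2
# panel frame
yaw=6.2;a=np.radians(yaw);X=np.array([np.cos(a),np.sin(a),0]);Y=np.array([-np.sin(a),np.cos(a),0])
mid=np.array([.5455,-.114,0]) # rail mid
org=mid+.014*X
print("panel origin",org)
g=org+(-.0745-.10)*X+.018*Y   # stand-off 100 mm out, 18mm in +y
print(g);delta([g[0],g[1],.207],yaw)
cv2.imwrite("pics/s1.png",cv2.resize(r.snapshot("scene")[110:260,200:430],None,fx=3.4,fy=3.4))
E
```

```text
time_s: 3.32
position: [0.4124, 0.2396, 0.2074]
tcp_rot: [0.783, 0.621, -0.002, -0.0]
contact_force: [0.0, -0.8, -5.1]
finger_gap: 0.0129
panel origin [ 0.55941811 -0.11248801  0.        ]
[ 0.38399478 -0.11343918  0.        ]
shift mm [-350.3   52.7    1.2] turn deg [ -0.22   0.12 -19.36] t 3.325 F [ 0.  -0.8 -5.1] gap 0.0129
```

View pics/s1.png

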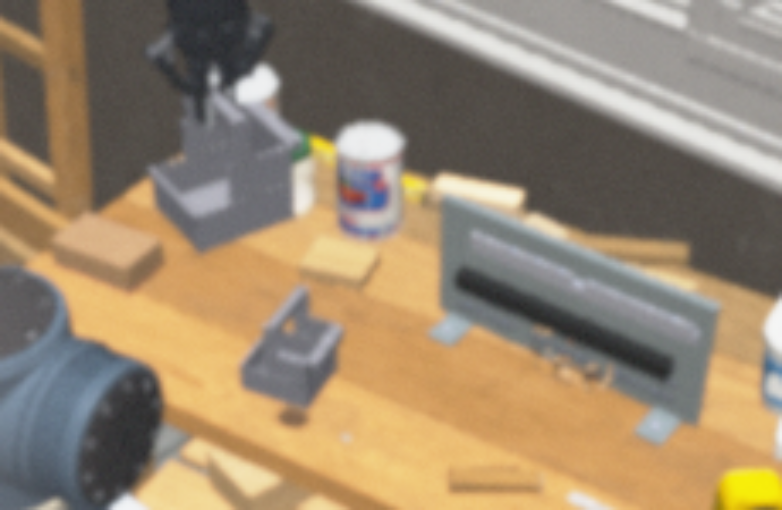

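The bin is off the table and hangs level. Now I'll carry it, raised by 30 mm, to the stand-off in front of the panel.

```bash
python3 -m jog '[[-0.02,0.005,-0.02,0,0,-1,0.005],[-0.06,0.013,-0.03,0,0,-3.5,0.005],[-0.105,0.022,-0.03,0,0,-6,0.005],[-0.15,0.032,-0.03,0,0,-8.5,0.005],[-0.195,0.041,-0.03,0,0,-11,0.005]]';  python3 - <<'E'
from h import *
delta([.404,-.111,.207],6.2)
E
```

```text
time_s: 4.0
position: [0.4076, 0.0396, 0.2386]
tcp_rot: [0.72, 0.694, -0.001, -0.001]
contact_force: [0.3, -0.3, -4.1]
finger_gap: 0.013
shift mm [-150.7    1.8   31.7] turn deg [-0.17  0.04 -8.25] t 4.0 F [ 0.3 -0.3 -4.1] gap 0.013
```

```bash
python3 -m jog '[[-0.045,0.001,0,0,0,-2,0.005],[-0.085,0.001,0.005,0,0,-4,0.005],[-0.12,0.002,0.02,0,0,-6,0.005],[-0.14,0.002,0.03,0,0,-7.5,0.005],[-0.151,0.002,0.032,0.1,0,-8.2,0.005]]' && python3 -m jog '[[0,0,0,0,0,0,0.005],[0,0,0,0,0,0,0.005]]'; python3 - <<'E'
from h import *
import cv2,pickle
cals={}
for n in("wrist","scene","top"):
    cals[n]=r.get_calibration(n); cv2.imwrite(f"pics/{n}2.png",r.snapshot(n))
o=r.observe();cals["o"]=o;pickle.dump(cals,open("c2.pkl","wb"));print(o["position"],o["time_s"])
delta([.404,-.111,.207],6.2)
s=cv2.imread("pics/scene2.png");cv2.imwrite("pics/s2c.png",cv2.resize(s[120:250,310:430],None,fx=4.6,fy=4.6,interpolation=cv2.INTER_CUBIC))
t=cv2.imread("pics/top2.png");cv2.imwrite("pics/t2c.png",cv2.resize(t[150:240,290:410],None,fx=6,fy=6,interpolation=cv2.INTER_CUBIC))
E
```

```text
time_s: 4.62
position: [0.403, -0.1117, 0.2058]
tcp_rot: [0.669, 0.744, -0.002, -0.003]
contact_force: [-0.0, 0.9, -4.1]
finger_gap: 0.0137
time_s: 4.88
position: [0.4027, -0.1109, 0.206]
tcp_rot: [0.669, 0.744, -0.002, -0.003]
contact_force: [0.8, -0.4, -5.4]
finger_gap: 0.0133
[ 0.40298081 -0.11096632  0.20611091] 5.025
shift mm [-0.1  1.  -0.9] turn deg [-0.4  -0.1  -0.06] t 5.025 F [ 0.9 -0.5 -4.8] gap 0.0132
```

View pics/wrist2.png

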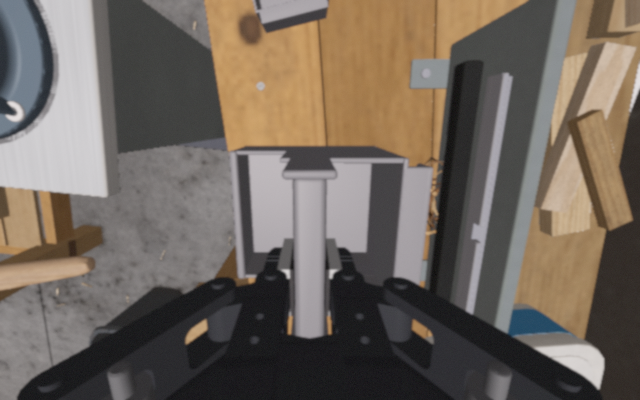

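View pics/s2c.png

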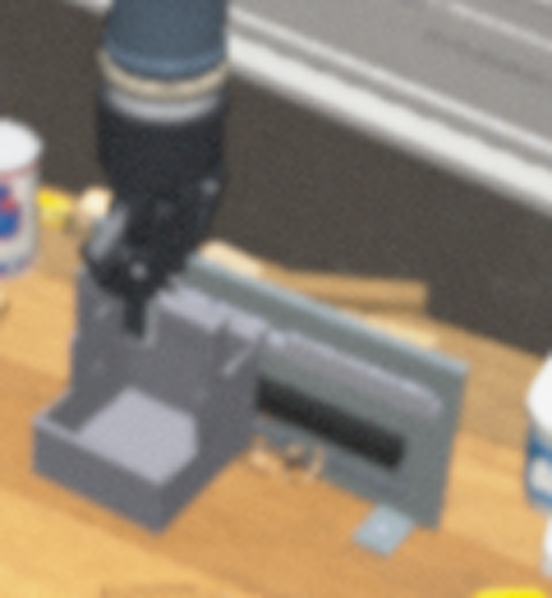

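View pics/t2c.png

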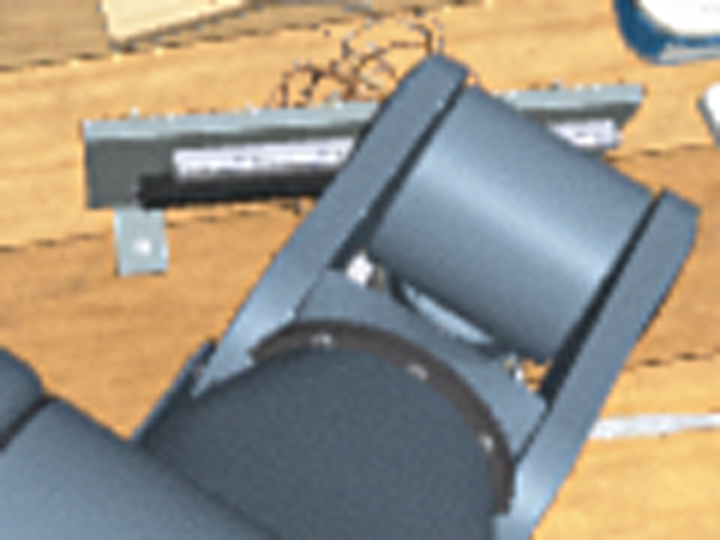

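The wrist view shows the flange (edge at x≈430) and the rail, running from (503,75) down past (470,300). The notch is near (477,232). I'll enlarge it to measure.

```bash
python3 - <<'E'
import cv2
im=cv2.imread("pics/wrist2.png")
cv2.imwrite("pics/w2c.png",cv2.resize(im[60:340,380:580],None,fx=2.1,fy=2.1,interpolation=cv2.INTER_CUBIC))
cv2.imwrite("pics/w2n.png",cv2.resize(im[150:300,390:550],None,fx=4,fy=4,interpolation=cv2.INTER_CUBIC))
E
```

```text
(no output)
```

View pics/w2c.png

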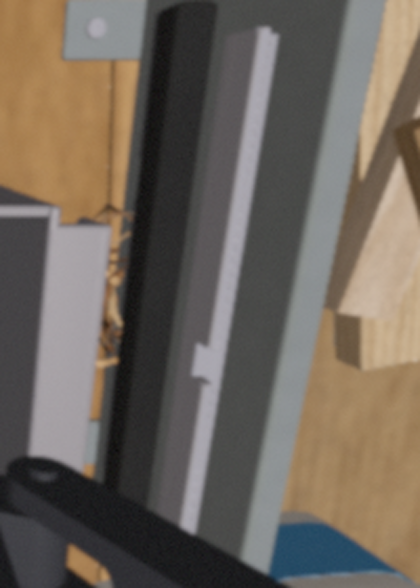

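View pics/w2n.png

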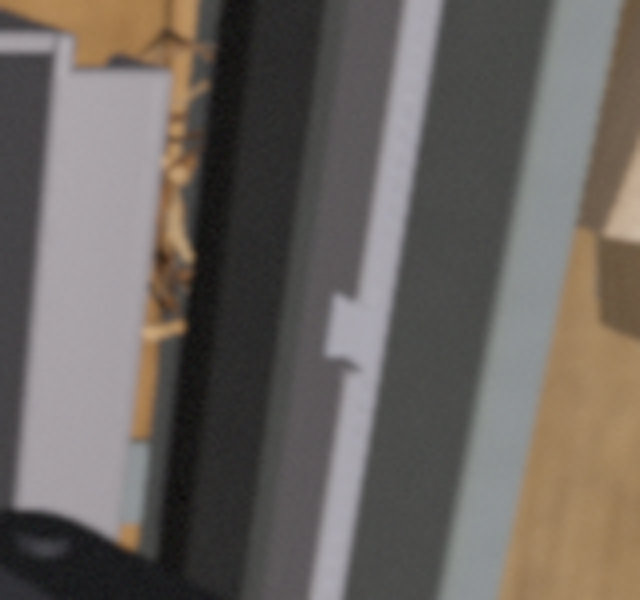

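```bash
python3 - <<'E'
from h import *
import pickle
np.set_printoptions(precision=4,suppress=True)
C=pickle.load(open("c2.pkl","rb"));c=C["wrist"]
N=lambda x,y:(390+(x+.5)/4-.5,150+(y+.5)/4-.5)
M=lambda x,y:(380+(x+.5)/2.1-.5,60+(y+.5)/2.1-.5)
f=lambda p,z:onz("wrist",p,z,c)
n1=f(N(359,296),.132);n2=f(N(349,366),.132);nm=(n1+n2)/2
b1,b2=f(N(442,0),.131),f(N(347,598),.131) # back edge of rail top
f1,f2=f(N(403,0),.131),f(N(312,598),.131)
yw=lambda a,b:np.degrees(np.arctan2(*(a-b)[[1,0]]))-90
print("notch",n1,n2,nm,"width",np.linalg.norm(n1-n2))
print("rail back/front yaw",yw(b1,b2),yw(f1,f2))
e1=f(M(277,34),.132);print("rail end back",e1)
pt=[f(M(382,0),.148),f(M(268,540),.148)];print("panel top",pt,yw(*pt))
g1=f(N(168,68),.1885);g2=f(N(122,520),.1885);print("flange back edge",g1,g2,yw(g1,g2), "tcp",C["o"]["position"])
# notch triang with scene: 
S=C["scene"]
# in panel frame at yaw
a=np.radians(6.2);X=np.array([np.cos(a),np.sin(a),0]);Y=np.array([-np.sin(a),np.cos(a),0])
far=g1 # flange far corner back edge: bin x=69,y=45
print("bin origin from corner",g1-.069*X-.045*Y)
print("notch rel TCP  X,Y:",(nm-C["o"]["position"])@X,(nm-C["o"]["position"])@Y)
print("flange edge rel TCP X",(g1-C["o"]["position"])@X,(g2-C["o"]["position"])@X, "corner Y",(g1-C["o"]["position"])@Y)
print("rail L end to notch Y",(e1-nm)@Y)
E
```

```text
notch [ 0.5383 -0.1051  0.132 ] [ 0.5402 -0.1199  0.132 ] [ 0.5393 -0.1125  0.132 ] width 0.014965358529138757
rail back/front yaw 7.004600901638668 6.873716405618353
rail end back [0.532  0.0032 0.132 ]
panel top [array([0.5506, 0.0123, 0.148 ]), array([ 0.5712, -0.176 ,  0.148 ])] 6.24526378009385
flange back edge [ 0.4667 -0.0589  0.1885] [ 0.475  -0.1289  0.1885] 6.759434209469262 tcp [ 0.403  -0.111   0.2061]
bin origin from corner [ 0.4029 -0.1111  0.1885]
notch rel TCP  X,Y: 0.135321881765041 -0.016214489830782945
flange edge rel TCP X 0.06892814988674122 0.0696167084013858 corner Y 0.04490767431319463
rail L end to notch Y 0.11578434213960395
```

Bin and rail appear in the same picture. The notch is 135 mm ahead of the TCP and 16 mm to −Y, and the bin is centred in the hand. I move in 77 mm at clear height and stay 16 mm beside the notch for the slide.

```bash
python3 -m jog '[[0,0.015,0,-0.1,0,0,0.005],[0,0.037,0,-0.2,0,-0.1,0.005],[0,0.057,0,-0.4,0,-0.2,0.005],[0,0.071,0,-0.4,-0.1,-0.2,0.005],[0,0.077,0,-0.4,-0.1,-0.2,0.005]]' && python3 -m jog '[[0,0,0.005,0,0,0,0.005],[0,0,0.015,0,0,0,0.005],[0,0,0.02,0,0,0,0.005],[0,0,0.02,0,0,0,0.005]]'; python3 - <<'E'
from h import *
import cv2,pickle
c=r.get_calibration("wrist");cv2.imwrite("pics/w3.png",r.snapshot("wrist"))
cv2.imwrite("pics/s3.png",cv2.resize(r.snapshot("scene")[120:250,310:430],None,fx=4.6,fy=4.6,interpolation=cv2.INTER_CUBIC))
o=r.observe();pickle.dump((c,o),open("c3.pkl","wb"));print(o["position"])
delta(o["position"],6.4)
E
```

```text
time_s: 5.65
position: [0.4807, -0.1024, 0.2055]
tcp_rot: [0.667, 0.745, 0.0, 0.0]
contact_force: [-0.3, 0.1, -3.3]
finger_gap: 0.0133
time_s: 6.15
position: [0.4799, -0.1023, 0.1848]
tcp_rot: [0.667, 0.745, -0.0, -0.001]
contact_force: [-0.6, 1.1, -4.2]
finger_gap: 0.0134
[ 0.48061574 -0.10256216  0.18549221]
shift mm [0. 0. 0.] turn deg [ 0.02  0.02 -0.02] t 6.25 F [ 0.2 -0.  -3.5] gap 0.0133
```

View pics/w3.png

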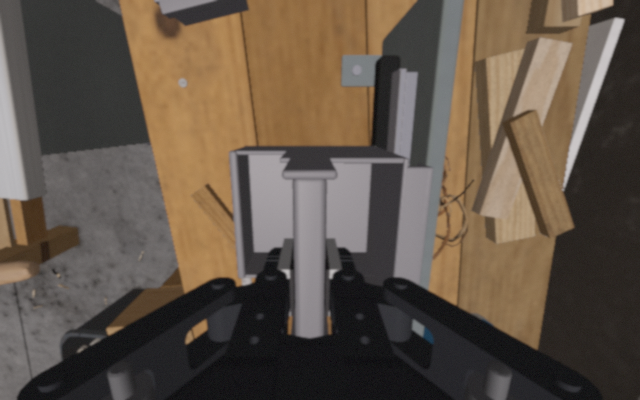

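View pics/s3.png

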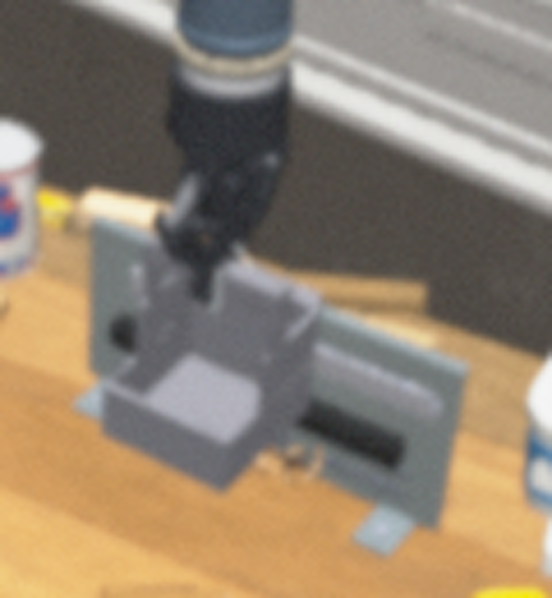

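The wrist picture shows the flange beside the panel's top, with the rail's +y half visible at (405,70–160). I'll check the fore-aft fit from this picture.

```bash
python3 - <<'E'
import cv2
im=cv2.imread("pics/w3.png")
cv2.imwrite("pics/w3c.png",cv2.resize(im[50:290,360:480],None,fx=2.5,fy=2.5,interpolation=cv2.INTER_CUBIC))
cv2.imwrite("pics/w3d.png",cv2.resize(im[55:195,370:460],None,fx=4.2,fy=4.2,interpolation=cv2.INTER_CUBIC))
E
```

```text
(no output)
```

View pics/w3d.png

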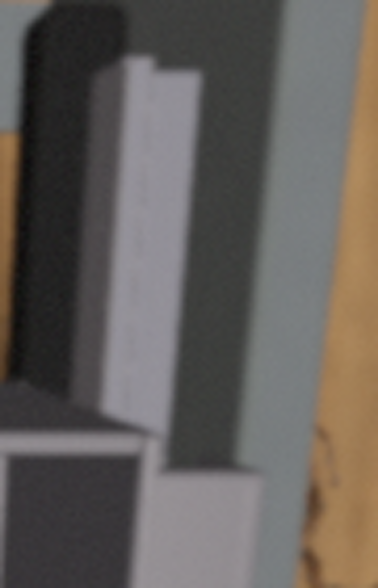

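```bash
python3 - <<'E'
from h import *
import pickle
np.set_printoptions(precision=4,suppress=True)
c,o=pickle.load(open("c3.pkl","rb"));p=o["position"]
D=lambda x,y:(370+(x+.5)/4.2-.5,55+(y+.5)/4.2-.5)
f=lambda q,z:onz("wrist",q,z,c)
a=np.radians(6.4);X=np.array([np.cos(a),np.sin(a),0]);Y=np.array([-np.sin(a),np.cos(a),0])
for n,q,z in(("rail front end",D(124,58),.132),("rail back end",D(155,58),.132),("rail front near",D(101,400),.131),("panel top front far",D(283,2),.148),("panel top front near",D(241,455),.148),("flange back corner",D(262,476),.168)):
  w=f(q,z)-p;print(n,np.round(1000*w@X,1),np.round(1000*w@Y,1))
E
```

```text
rail front end 56.5 101.4
rail back end 61.1 101.4
rail front near 57.3 51.1
panel top front far 72.8 105.6
panel top front near 73.8 44.6
flange back corner 68.8 44.5
```

The bin lip would sit at panel x ≈ −6, so I back off 1.5 mm. The notch is about 15 mm to −Y. I'll lower gently until the key touches.

```bash
python3 -m jog '[[0,-0.0015,0.004,0,0,0,0.005],[0,-0.0015,0.01,0,0,0,0.005],[0,-0.0015,0.016,0,0,0,0.005],[0,-0.0015,0.02,0,0,0,0.005],[0,-0.0015,0.022,0,0,0,0.005]]' ; python3 -m jog '[[0,0,0.001,0,0,0,0.005],[0,0,0.002,0,0,0,0.005],[0,0,0.003,0,0,0,0.005]]'; python3 -c "
from h import *
o=r.observe();print(o['torque'])
delta([.4795,-.1025,.1602],6.4)"
```

```text
time_s: 6.88
position: [0.479, -0.1027, 0.1631]
tcp_rot: [0.667, 0.745, -0.0, -0.0]
contact_force: [0.3, 1.2, -3.8]
finger_gap: 0.0133
time_s: 7.25
position: [0.4791, -0.1027, 0.1601]
tcp_rot: [0.667, 0.745, 0.0, 0.0]
contact_force: [0.3, 0.2, -3.9]
finger_gap: 0.0131
[0.00738351 0.0014457  0.05634442]
shift mm [ 0.1  0.4 -0.1] turn deg [ 0.    0.   -0.02] t 7.25 F [ 0.3  0.2 -3.9] gap 0.0131
```

```bash
python3 -m jog '[[0,0,0.001,0,0,0,0.005],[0,0,0.001,0,0,0,0.005]]'; python3 -m jog '[[0,0,0.001,0,0,0,0.005],[0,0,0.001,0,0,0,0.005]]'
```

```text
time_s: 7.5
position: [0.479, -0.1027, 0.1595]
tcp_rot: [0.667, 0.745, -0.0, 0.0]
contact_force: [-0.6, 0.3, 0.7]
finger_gap: 0.0134
time_s: 7.75
position: [0.4789, -0.1028, 0.1592]
tcp_rot: [0.667, 0.745, -0.0, 0.0]
contact_force: [-3.9, 0.5, 4.8]
finger_gap: 0.0126
```

Contact is at the expected riding height: the vertical force went from −4 to +5 N. Now I slide gently towards −Y.

```bash
python3 -m jog '[[-0.002,0,0.0005,0,0,0,0.005],[-0.004,0,0.0005,0,0,0,0.005],[-0.006,0,0.0005,0,0,0,0.005]]'; python3 -m jog '[[-0.002,0,0.0005,0,0,0,0.005],[-0.004,0,0.0005,0,0,0,0.005],[-0.005,0,0.0005,0,0,0,0.005]]'; python3 -c "
from h import *
o=r.observe();print(o['torque'])
delta([.4795,-.1025,.1602],6.4)"
```

```text
time_s: 8.12
position: [0.4798, -0.1075, 0.1591]
tcp_rot: [0.667, 0.745, 0.001, -0.0]
contact_force: [-0.3, 5.7, 4.7]
finger_gap: 0.0132
time_s: 8.5
position: [0.4801, -0.1106, 0.1589]
tcp_rot: [0.667, 0.745, 0.002, -0.001]
contact_force: [-2.0, 7.3, 6.2]
finger_gap: 0.0134
[ 1.46354544 -0.11042753  0.30052915]
shift mm [ 8.1  0.3 -1.2] turn deg [ 0.1  -0.29 -0.01] t 8.5 F [-2.   7.3  6.2] gap 0.0134
```

```bash
python3 -m jog '[[0,0,-0.0006,0,0,0,0.005],[-0.0015,0,-0.0006,-0.1,0.3,0,0.005],[-0.003,0,-0.0006,-0.1,0.3,0,0.005],[-0.004,0,-0.0006,-0.1,0.3,0,0.005]]'; python3 -c "
from h import *
o=r.observe();print(o['torque'])
delta([.4790,-.1028,.1602],6.4)"
```

```text
time_s: 9.0
position: [0.4807, -0.1149, 0.1593]
tcp_rot: [0.667, 0.745, 0.005, -0.003]
contact_force: [0.3, 0.8, -2.0]
finger_gap: 0.0132
[ 0.25968395 -0.0605014   0.06786577]
shift mm [12.2 -0.3 -0.8] turn deg [ 0.2  -0.58 -0.03] t 9.0 F [ 0.3  0.8 -2. ] gap 0.0132
```

```bash
python3 -m jog '[[0,0,0,0.2,-0.6,0,0.005],[-0.001,0,0.0005,0.2,-0.6,0,0.005],[-0.0015,0,0.001,0.2,-0.6,0,0.005]]'; python3 -m jog '[[-0.001,0,0.001,0,0,0,0.005],[-0.0015,0,0.001,0,0,0,0.005]]'; python3 -c "
from h import *
o=r.observe();print(o['torque'])
delta([.4790,-.1028,.1602],6.4)"
```

```text
time_s: 9.38
position: [0.4806, -0.1158, 0.1586]
tcp_rot: [0.667, 0.745, 0.0, -0.0]
contact_force: [-2.4, 4.5, 5.8]
finger_gap: 0.0133
time_s: 9.62
position: [0.4806, -0.1162, 0.1582]
tcp_rot: [0.667, 0.745, 0.001, -0.001]
contact_force: [-1.6, 6.5, 6.9]
finger_gap: 0.013
[ 1.37969164 -0.23279096  0.41023994]
shift mm [13.5 -0.1 -1.9] turn deg [ 0.   -0.15 -0.01] t 9.625 F [-1.6  6.5  6.9] gap 0.013
```

```bash
python3 -m jog '[[-0.001,0,0,0,0,0,0.005],[-0.002,0,0,0,0,0,0.005],[-0.002,0,0.0005,0,0,0,0.005]]'; python3 -m jog '[[-0.001,0,0.001,0,0,0,0.005],[-0.001,0,0.001,0,0,0,0.005]]'; python3 -c "
from h import *
o=r.observe();print(o['torque'])
delta([.4790,-.1028,.1602],6.4)"
```

```text
time_s: 10.0
position: [0.4807, -0.1189, 0.1572]
tcp_rot: [0.667, 0.745, 0.0, -0.001]
contact_force: [-0.3, -0.5, -4.7]
finger_gap: 0.0133
time_s: 10.25
position: [0.4806, -0.1202, 0.1557]
tcp_rot: [0.667, 0.745, 0.0, -0.001]
contact_force: [-0.1, -0.2, -4.4]
finger_gap: 0.0133
[-0.00210721  0.01731791 -0.03900432]
shift mm [17.5  0.3 -4.5] turn deg [-0.08 -0.09 -0.03] t 10.25 F [-0.1 -0.2 -4.4] gap 0.0133
```

The vertical force fell back to the bin's own weight and the tool is 3.5 mm lower, so the key is in the notch. I lower it the rest of the way.

```bash
python3 -m jog '[[0,0,0.001,0,0,0,0.005],[0,0,0.002,0,0,0,0.005],[0,0,0.003,0,0,0,0.005]]'; python3 -m jog '[[0,0,0.001,0,0,0,0.005],[0,0,0.0015,0,0,0,0.005]]'
```

```text
time_s: 10.62
position: [0.4804, -0.1202, 0.1528]
tcp_rot: [0.667, 0.745, -0.0, -0.001]
contact_force: [-2.1, 0.2, 2.1]
finger_gap: 0.0132
time_s: 10.88
position: [0.4802, -0.1202, 0.1524]
tcp_rot: [0.667, 0.745, -0.0, -0.001]
contact_force: [-6.1, 0.4, 9.0]
finger_gap: 0.0138
```

Firm vertical stop, about 7 mm below the riding height, so it is seated. I relieve the press and then take a look before opening.

```bash
python3 -m jog '[[0,0,-0.0003,0,0,0,0.005],[0,0,-0.0003,0,0,0,0.005]]'; python3 - <<'E'
from h import *
import cv2
cv2.imwrite("pics/s4.png",cv2.resize(r.snapshot("scene")[120:250,310:430],None,fx=4.6,fy=4.6,interpolation=cv2.INTER_CUBIC))
c=r.get_calibration("wrist");cv2.imwrite("pics/w4.png",r.snapshot("wrist"))
E
```

```text
time_s: 11.12
position: [0.4804, -0.1203, 0.1528]
tcp_rot: [0.667, 0.745, -0.0, -0.001]
contact_force: [-0.8, 0.7, -0.3]
finger_gap: 0.0133
```

View pics/s4.png

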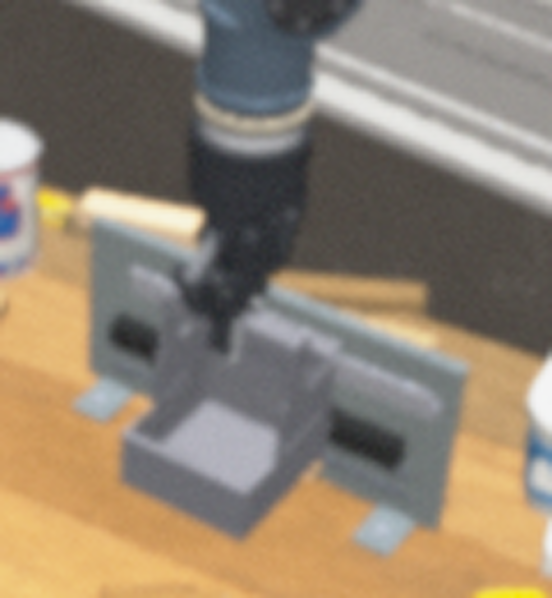

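View pics/w4.png

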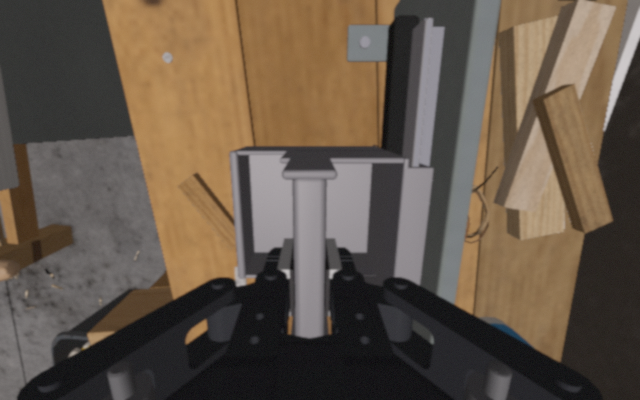

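The flange overlaps the rail in both views and the bin is level with it. I release slowly.

```bash
python3 -m jog '[[0,0,0,0,0,0,0.013],[0,0,0,0,0,0,0.016],[0,0,0,0,0,0,0.02],[0,0,0,0,0,0,0.026],[0,0,0,0,0,0,0.032]]' 20; python3 -m jog '[[0,0,0,0,0,0,0.042],[0,0,0,0,0,0,0.05],[0,0,0,0,0,0,0.05],[0,0,0,0,0,0,0.05]]'; python3 - <<'E'
from h import *
import cv2
cv2.imwrite("pics/s5.png",cv2.resize(r.snapshot("scene")[120:250,310:430],None,fx=4.6,fy=4.6,interpolation=cv2.INTER_CUBIC))
c=r.get_calibration("wrist");cv2.imwrite("pics/w5.png",r.snapshot("wrist"))
E
```

```text
time_s: 11.85
position: [0.4807, -0.1204, 0.1529]
tcp_rot: [0.667, 0.745, 0.0, -0.0]
contact_force: [-0.7, -0.7, -0.6]
finger_gap: 0.0321
time_s: 12.35
position: [0.4807, -0.1204, 0.1529]
tcp_rot: [0.667, 0.745, 0.0, -0.0]
contact_force: [0.1, 0.3, -0.0]
finger_gap: 0.0502
```

View pics/s5.png

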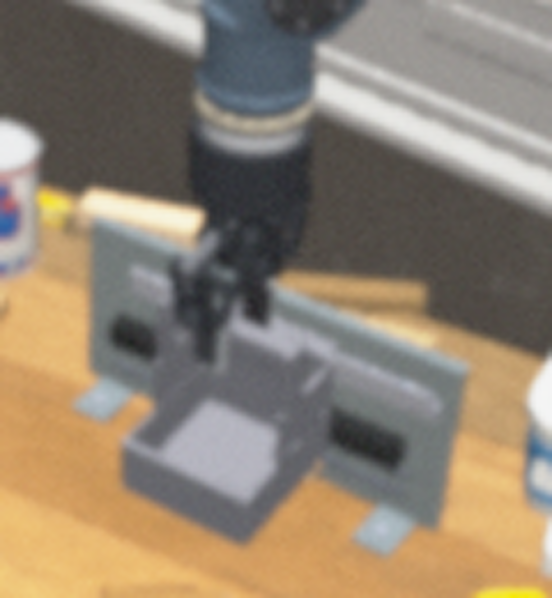

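View pics/w5.png

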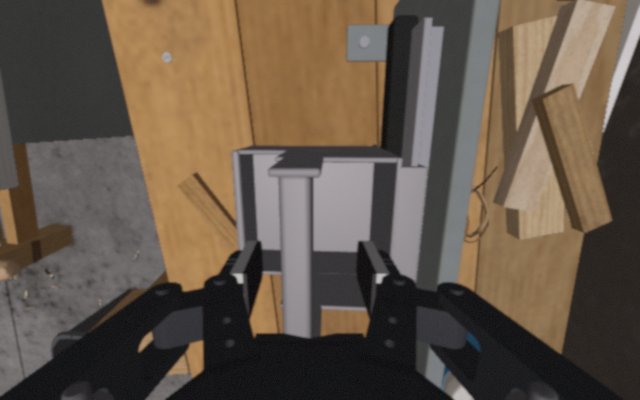

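The bin hangs on its own and leans slightly, as described. The fingers at x≈250 and 370 are clear of the bar (280–318). I withdraw straight up.

```bash
python3 -m jog '[[0,0,0,0,0,0,0.06],[0,0,-0.005,0,0,0,0.06],[0,0,-0.025,0,0,0,0.06],[0,0,-0.055,0,0,0,0.06],[0,0,-0.09,0,0,0,0.06]]'; python3 -m jog '[[0.01,-0.03,-0.03,0,0,0,0.06],[0.03,-0.06,-0.06,0,0,0,0.06],[0.06,-0.08,-0.07,0,0,0,0.06],[0.1,-0.09,-0.07,0,0,0,0.06],[0.14,-0.09,-0.07,0,0,0,0.06]]'; python3 - <<'E'
from h import *
import cv2
s=r.snapshot("scene");t=r.snapshot("top")
cv2.imwrite("pics/s6.png",s);cv2.imwrite("pics/t6.png",t)
cv2.imwrite("pics/s6c.png",cv2.resize(s[140:260,310:430],None,fx=4.9,fy=4.9,interpolation=cv2.INTER_CUBIC))
cv2.imwrite("pics/t6c.png",cv2.resize(t[130:250,185:445],None,fx=3,fy=3,interpolation=cv2.INTER_CUBIC))
cv2.imwrite("pics/w6.png",r.snapshot("wrist"))
E
```

```text
time_s: 13.08
position: [0.4804, -0.1202, 0.2437]
tcp_rot: [0.667, 0.745, -0.0, -0.001]
contact_force: [0.3, -1.0, 0.4]
finger_gap: 0.0601
time_s: 13.7
position: [0.3745, 0.0097, 0.3146]
tcp_rot: [0.667, 0.745, 0.0, -0.0]
contact_force: [0.4, 0.2, 0.4]
finger_gap: 0.0599
```

View pics/s6c.png

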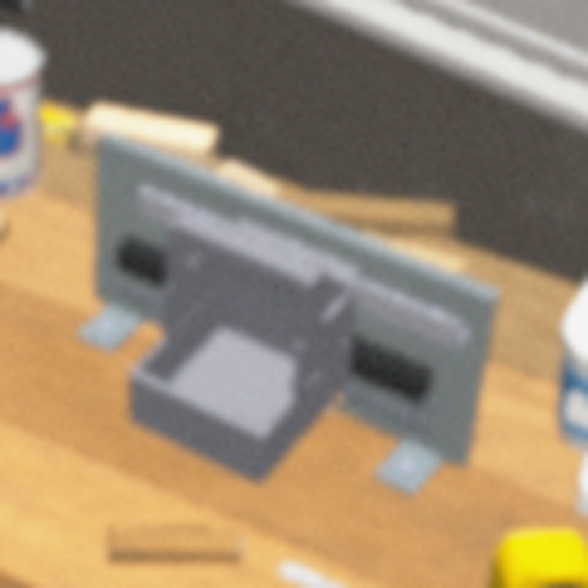

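View pics/t6c.png

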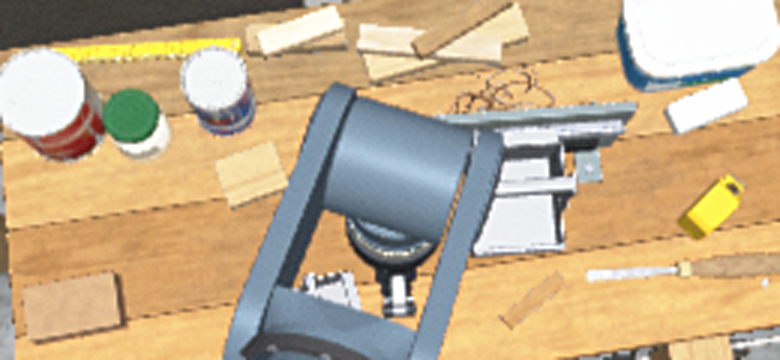

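View pics/w6.png

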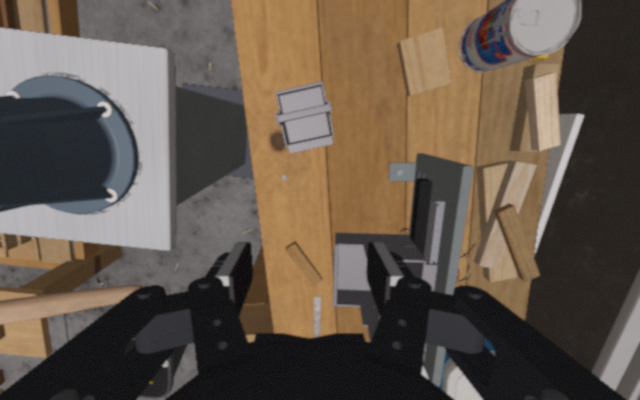

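The bin hangs with its flange flush on the rail. The jar, tape measure, cork block and small bin stand where they were, and the gripper is well clear. Handing in.

```bash
python3 -c "
from rig import r
print(r.observe()['time_s'],r.observe()['contact_force']);print(r.job_done())"
```

```text
13.85 [-0.77703133  0.42723086  0.00232823]
the job is handed in; nothing more can be done
None
```

The larger grey bin now hangs on the rail with its key in the notch, and I've handed the job in at 13.9 s of robot time. I took it by its handle, lowered the lip behind the rail about 15 mm beside the notch, and slid it sideways until the key dropped. I then lowered it to a firm stop, released it and backed away.

**Checks that agreed:**
- **Seating:** the key rode on the rail at TCP z ≈ 0.159 m and the bin stopped at 0.1528 m. That is a drop of 6–7 mm, against 7 mm nominal.
- **Position:** the notch found by feel was 16–17.5 mm from the start of the slide. The two wrist pictures had put it at 14–16 mm.
- **After release:** in the last scene picture, the flange lies flush on the rail. The jar, tape measure, cork block and small bin look unmoved by eye, and the tool read under 1 N.
- **Forces:** the highest reading at any step's end was about 11 N, while pressing the bin onto its seat.

**What disagreed or went unchecked:**
- The tool sank about 1 mm during the slide, so the bin probably slipped slightly in the grip.
- I gave one small tilt correction (0.3°) the wrong way and fixed it in the next move.
- I judged the lean and final seat by eye and did not measure the bin after release.

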